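# Shut the centrifuge and start a run on its sloping keypad

## Robot

A 6-joint arm with a two-finger parallel gripper is mounted at the origin on the work surface. World frame = base frame: x ahead of the robot, y to its left, z up, the work surface at z = 0. Lengths are in m, angles in rad, forces in N, time in s.
With the tool pointing down it reaches from about 0.3 to 0.875 m from the base axis. Payload 6.4 kg.
Tool frame: the origin (TCP) lies midway between the tips of the shut fingers; the grasp point (between the pads) lies 19 mm behind it; z points along the fingers, y is the line along which they close (so a half turn about z gives the same grasp; the last joint's range is limited). The gripper opens to 88 mm and grips with 3 to 60 N. Pads are 18 mm wide; open, the fingers measure 123 mm over their backs; the gripper's body (75 mm by 187 mm) begins 45 mm behind the grasp point.
Start: joints at [1.137, 0.181, 1.607, -0, 1.354, -0.206], TCP at [0.13, 0.56, 0.239] pointing down, gripper open.
Joint ranges: [-2.99, 2.99], [-0.89, 2.07], [0.3, 2.58], [-1.14, 4.28], [0, 2.63], [-3.12, 3.12]. Speed limits (rad/s): [2.57, 2.57, 3.01, 3.14, 3.14, 3.14].

## Interface

Orientations are given as a unit quaternion [x, y, z, w].
In Python, from cell import ctrl, imaging, order gives the robot as it stands. The module is installed in compiled form; this text tells all that it offers.
- The arm moves only by the shell command python3 -m pendant 'ROWS' [OPENING] [FORCE]. ROWS is JSON, a list of rows, each a list of 6 numbers: the shift along the tool's x, y, z in mm, then the turn, a rotation vector about the tool's x, y, z in degrees. A call has exactly 10 rows; each row shifts and turns the commanded pose from where the row before left it, along the tool's axes as they then stand; what a row does not reach is not made up. A row lasts 1/8 s, in which the tool goes at most 62.5 mm and 10.7 degrees, less where a joint would pass 70% of its speed; a pose out of reach is approached as far as the arm can. A call with a gripper value outside its range is refused whole. OPENING is the opening, from 0 (shut) to 1 (fully open), set as the call begins (- or left out, the last holds). The fingers move at their own pace and stop on an object; FORCE is the grip in N (left out, the last holds). Time passes only in rows, so rows that do not move let the fingers close, or fill a call up. It gives the time, the measured TCP pose, the force, the opening and the grip force at its end, in the units of the state.
- ctrl.read_state(): the state, without advancing time (a new reading comes with each control period).
- imaging.capture(name): name is "scene" or "top" or "wrist"; returns a dict with "color" (400x640x3 uint8, red, green, blue), "z_map" (400x640 float32, m along the optical axis (not along the pixel's ray), 0 where there is no reading), "camera_matrix" (3x3 intrinsics, pixels), "pose" (4x4, takes a point from camera to world coordinates). Camera axes: x right, y down, z forward; pixel columns grow to the right and rows downward; lengths in m; the calibration is good to about 2 mm. A picture is of the moment at which its call begins.
- order.hand_in(): hands the job in; it is judged then, once.
The state is a dict: "time": time; "joint_pos": joint angles; "qd": joint speeds; "joint_torque": joint torques, N m; "eef_pos": TCP position; "tcp_rot": TCP orientation; "wrist_force": force on the tool from outside, world axes, zero at the start; "ft_torque": the same for the moment, N m; "grip_width": finger opening in m; "gripper_force": force on a finger pad.
Only numpy, scipy, OpenCV 4.12 (cv2) and the standard library are available. Lean on these libraries where they do the work, as an engineer would, in place of code of your own. Each camera call takes 0.05 s, during which the arm holds its last target. There are 200 camera calls.

## Task

Close the lid of the bench centrifuge all the way, then start a run on its sloping keypad: press the long bar key fully down and let it up, then the round key fully down and let it up, and last press the flat membrane key firmly but gently (with 10 to 25 N), hold it so for a second and let go. Do not press the square key, and leave the bottle, the beaker and the tip box where they stand.

Things in the scene. Friction and masses are not known exactly. Their poses are not given: they have to be found in the camera images.
- centrifuge: White bench centrifuge, fixed, 340 mm wide (y). Origin: on the bench; x points from its keypad side to its back, y to the left seen from the keypad side, z up. The tall housing spans x -60 to +160 mm, 160 mm high (195 mm behind the lid); in front of it a low console with the sloping keypad spans x -170 to -60 mm. It is yawed up to 13 degrees, so the keypad about faces the robot.
- keypad: Keypad face, 340 mm wide, 130 mm along the slope, rising at 32 degrees towards the housing. Origin: on the face, in the middle of the key row (centrifuge frame x -100, z 94 mm). z points out of the face (32 degrees from vertical, towards the robot), x up the slope, y left along the key row. Keys move along -z. Key centres, left to right: round y +131, square +65, bar -12, membrane -107 mm.
- bar_key (a joint): Travel of the long bar key (m): 0 up, 0.006 fully down. Grey plastic, 70 mm (y) by 30 mm, standing 12 mm proud of the face; spring return, 1.5 N to start, 5 N fully down. It counts as pressed beyond 0.004.
- bar_key_top (a point): Centre of the top of the bar key; axes as the keypad.
- round_key (a joint): Travel of the round key (m), 0 up, 0.006 fully down. Grey plastic, 48 mm diameter, standing 12 mm proud; same spring as the bar key. Pressed beyond 0.004.
- round_key_top (a point): Centre of the top of the round key; axes as the keypad.
- square_key (a joint): Travel of the square key (m), which releases the lid and must be left alone. Grey plastic, 44 mm square, standing 12 mm proud, same spring.
- square_key_top (a point): Centre of the top of the square key; axes as the keypad.
- start_key (a joint): Give of the flat membrane key (m): 0 untouched, 0.002 at its stop. A flat grey pad 80 mm (y) by 36 mm in a white frame 88 by 44 mm. It starts to give at 3 N, has given 0.001 at 8 N (this is its switching point) and is solid beyond 0.002, at 13 N.
- start_panel (a point): The point of the sloping keypad face right under the middle of the flat membrane key; axes as the keypad. The pad's top stands between 4 and 9 mm out (along z) from this point, differing from start to start and not measured: find it by touch.
- lid (a joint): Opening angle of the lid (rad): 0 shut, starts at 0.35 to 0.75. A stiff hinge keeps it where it is left; about 3 N down on its front edge closes it, to a solid stop at 0. When shut, its front edge overhangs to 12 mm (horizontally) behind the key row's centre line, 69 to 103 mm above it: no room for an upright gripper there, but for one tilted square to the keypad.
- lid_front (a point): On the lid's top face, midway across, 23 mm behind its front edge. The lid is a white slab 178 mm from hinge to front edge, 330 mm wide, 34 mm thick. Its hinge line runs along y at x +90, z 161 mm of the centrifuge; this point lies 155 mm in front of that line and 36 mm above it when shut. Axes: x towards the hinge, y along it, z out of the lid's top.
- bottle: Amber bottle, 72 mm diameter, 150 mm tall, loose, standing beside the centrifuge. Origin under its centre.
- beaker: White beaker, 76 mm diameter, 90 mm tall, loose, standing beside the centrifuge. Origin under its centre.
- tip_box: White pipette tip box, 85 by 120 by 55 mm, loose, standing beside the centrifuge. Origin under its centre.

How it is judged:
By the outcome, as a careful person would: the job done as asked, in the order asked, and still so for the second after the job is handed in, with the robot touching nothing.
It also fails if it takes over 54 s, if anything falls off the work surface, if the arm or the gripper's body presses on something with over 40 N, if the wrist force passes 120 N, or if a joint passes its speed limit or range.

## Working session

There is one attempt and no reset: what is moved stays moved. The work goes in short steps, Python scripts to look and compute and a shell command to move; the robot and the scene stay as the last step left them, time stands still between calls to the robot, and variables do not carry over. Pictures are saved under pics/ and viewed, at most 10 in all, crops included, and the job is handed in when it is done.

```bash
mkdir -p pics; python3 - <<'E'
from cell import ctrl, imaging
import cv2,numpy as np
s=ctrl.read_state(); print({k:np.round(v,3).tolist() for k,v in s.items()})
for n in("scene","top"):
    c=imaging.capture(n); cv2.imwrite(f"pics/{n}0.png",c["color"][...,::-1]); np.savez(f"{n}0.npz",**c)
    print(n,np.round(c["camera_matrix"],1).tolist(),np.round(c["pose"],3).tolist(),(c["z_map"]>0).mean())
E
```

```text
{'time': 0.0, 'joint_pos': [1.137, 0.182, 1.608, -0.0, 1.354, -0.206], 'qd': [0.001, -0.002, 0.0, 0.001, 0.0, -0.001], 'joint_torque': [0.001, -43.386, -34.185, 0.07, 0.039, -0.0], 'eef_pos': [0.13, 0.56, 0.238], 'tcp_rot': [0.114, 0.994, -0.001, -0.0], 'wrist_force': [0.813, -0.261, -0.072], 'ft_torque': [0.028, -0.002, -0.033], 'gripper_force': 0.0, 'grip_width': 0.088}
scene [[499.1, 0.0, 319.5], [0.0, 499.1, 195.0], [0.0, 0.0, 1.0]] [[-0.999, -0.034, 0.041, 0.554], [-0.053, 0.725, -0.687, 0.737], [-0.006, -0.688, -0.726, 0.894], [0.0, 0.0, 0.0, 1.0]] 0.99606640625
top [[407.9, 0.0, 316.0], [0.0, 407.9, 200.6], [0.0, 0.0, 1.0]] [[-0.016, -0.989, 0.148, 0.478], [-1.0, 0.013, -0.021, 0.025], [0.019, -0.148, -0.989, 1.008], [0.0, 0.0, 0.0, 1.0]] 0.99591015625
```

View pics/scene0.png

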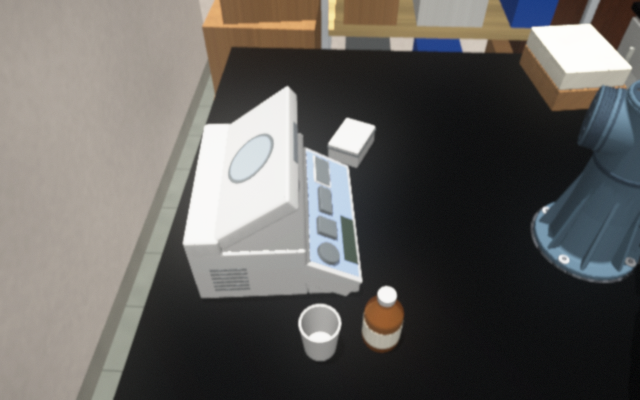

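View pics/top0.png

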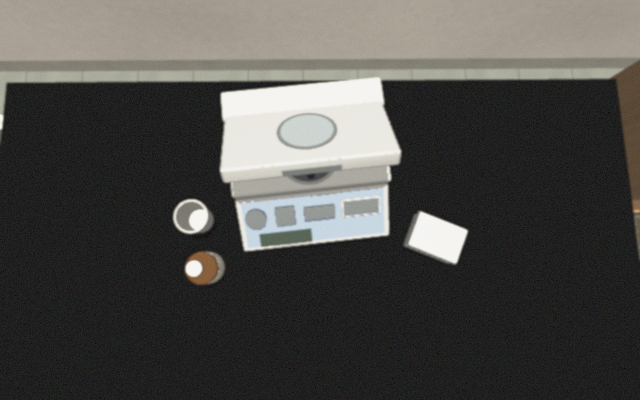

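Scene view: the lid is open at about (250,150), with the keypad at (330,210) facing the robot. Top view: round key (256,219), square (286,216), bar (320,213), membrane (361,207). The bottle and beaker are on the left at (200,268) and (193,217), the tip box on the right at (436,237).

```bash
cat >meas.py <<'E'
import numpy as np,cv2
from scipy.optimize import least_squares
def load(n): return np.load(n+"0.npz")
def cloud(c):
    K=c["camera_matrix"];z=c["z_map"];v,u=np.mgrid[:400,:640]
    p=np.stack([(u-K[0,2])/K[0,0]*z,(v-K[1,2])/K[1,1]*z,z],-1)
    return p@c["pose"][:3,:3].T+c["pose"][:3,3]
def plane(P):
    for _ in range(4):
        m=P.mean(0); n=np.linalg.svd(P-m,full_matrices=False)[2][2]; n*=np.sign(n[2]); d=(P-m)@n; P=P[abs(d)<max(.002,2*d.std())] if d.std()>.001 else P
    return m,n,d.std()
def ray(c,uv,z0n):  # plane (m,n)
    m,n=z0n; K=c["camera_matrix"]; d=c["pose"][:3,:3]@np.array([(uv[0]-K[0,2])/K[0,0],(uv[1]-K[1,2])/K[1,1],1]); o=c["pose"][:3,3]
    return o+d*((m-o)@n)/(d@n)
E
python3 - <<'E'
from meas import *
for n,keys in (("top",[(256,219),(286,216),(320,213),(361,207)]),("scene",[(329,253),(327,227),(325,200),(322,171)])):
    c=load(n);P=cloud(c);hsv=cv2.cvtColor(c["color"],cv2.COLOR_RGB2HSV)
    h=hsv.astype(int); blue=(h[...,0]>98)&(h[...,0]<118)&(h[...,1]>35)&(h[...,2]>150)&(c["z_map"]>0)
    l,lab,st,_=cv2.connectedComponentsWithStats(blue.astype(np.uint8)); i=1+np.argmax(st[1:,4]); B=lab==i
    print(n,st[i]); m,nn,sd=plane(P[cv2.erode(B.astype(np.uint8),np.ones((3,3)))>0]); print("face",m.round(4),nn.round(3),sd,"slope",np.degrees(np.arccos(nn[2])),"yaw",np.degrees(np.arctan2(-nn[1],-nn[0])))
    hull=np.zeros((400,640),np.uint8);cv2.fillConvexPoly(hull,cv2.convexHull(np.argwhere(B)[:,::-1].astype(np.int32)),1)
    key=((hull>0)&(h[...,1]<50)&(h[...,2]<185)&(h[...,2]>85)).astype(np.uint8)
    key=cv2.morphologyEx(key,cv2.MORPH_OPEN,np.ones((3,3)))
    l,lab,st,ce=cv2.connectedComponentsWithStats(key)
    for k in range(1,l):
        if st[k,4]<80: continue
        pts=P[(lab==k)&(c["z_map"]>0)]
        off=np.median((pts-m)@nn); q=ray(c,ce[k],(m+nn*.012,nn)); print(st[k],ce[k].round(1),"off",off.round(4),q.round(4), ray(c,ce[k],(m+nn*.0065,nn)).round(4))
for n in ("top",):
    c=load(n);P=cloud(c)
    for name,(u0,u1,v0,v1) in dict(lid=(235,270,115,150),lid2=(345,380,105,145)).items():
        Q=P[v0:v1,u0:u1].reshape(-1,3); print(name,[x for x in plane(Q)])
    for name,(u,v) in dict(bottle=(194,268),beaker=(193,203),tip=(436,237)).items(): print(name,P[v,u].round(3))
E
```

```text
top [305 219  28   4  36]meas.py:10: RuntimeWarning: Mean of empty slice.
  m=P.mean(0); n=np.linalg.svd(P-m,full_matrices=False)[2][2]; n*=np.sign(n[2]); d=(P-m)@n; P=P[abs(d)<max(.002,2*d.std())] if d.std()>.001 else P
  ret = um.true_divide(
Traceback (most recent call last):
  File "meas.py", line 10, in plane
    m=P.mean(0); n=np.linalg.svd(P-m,full_matrices=False)[2][2]; n*=np.sign(n[2]); d=(P-m)@n; P=P[abs(d)<max(.002,2*d.std())] if d.std()>.001 else P
                   ~~~~~~~~~~~~~~~~~~~~~~~~~~~~~~~~~~~~~~~~~^^^
IndexError: index 2 is out of bounds for axis 0 with size 0
```

```bash
cat >m2.py <<'E'
from meas import *
for n,keys,fp in (("top",0,(300,228)),("scene",0,(340,190))):
    c=load(n);P=cloud(c);hsv=cv2.cvtColor(c["color"],cv2.COLOR_RGB2HSV)
    print(n,"face hsv",hsv[fp[1],fp[0]])
    h=hsv.astype(int); blue=(h[...,0]>95)&(h[...,0]<120)&(h[...,1]>20)&(h[...,2]>150)&(c["z_map"]>0)
    l,lab,st,_=cv2.connectedComponentsWithStats(blue.astype(np.uint8)); i=1+np.argmax(st[1:,4]); B=lab==i
    print(st[i]); m,nn,sd=plane(P[cv2.erode(B.astype(np.uint8),np.ones((3,3)))>0]); print("face",m.round(4),nn.round(3),sd,"slope",np.degrees(np.arccos(nn[2])),"yaw",np.degrees(np.arctan2(-nn[1],-nn[0])))
    hull=np.zeros((400,640),np.uint8);cv2.fillConvexPoly(hull,cv2.convexHull(np.argwhere(B)[:,::-1].astype(np.int32)),1)
    key=((hull>0)&(h[...,1]<60)&(h[...,2]<185)&(h[...,2]>85)).astype(np.uint8)
    key=cv2.morphologyEx(key,cv2.MORPH_OPEN,np.ones((3,3)))
    l,lab,st,ce=cv2.connectedComponentsWithStats(key)
    for k in range(1,l):
        if st[k,4]<60: continue
        pts=P[(lab==k)&(c["z_map"]>0)]
        off=np.median((pts-m)@nn); print(st[k],ce[k].round(1),"off",off.round(4),ray(c,ce[k],(m+nn*.012,nn)).round(4), ray(c,ce[k],(m+nn*.0065,nn)).round(4))
c=load("top");P=cloud(c)
for name,(u0,u1,v0,v1) in dict(lid=(235,270,115,150),lid2=(345,375,105,145)).items():
    Q=P[v0:v1,u0:u1].reshape(-1,3); m,nn,sd=plane(Q[Q[:,2]>0.1]); print(name,m.round(4),nn.round(4),sd.round(4))
for name,(u,v) in dict(bottle=(194,268),beaker=(193,203),tip=(436,237)).items(): print(name,P[v,u].round(3))
E
python3 m2.py
```

```text
top face hsv [102  35 219]
[ 241  188  143   59 3602]
face [0.5771 0.0027 0.0855] [-0.528 -0.051  0.848] 0.001123499799351176 slope 32.01125420078982 yaw 5.516545561155878
[344 199  34  17 466] [360.5 206.7] off 0.0047 [ 0.5979 -0.0934  0.1069] [ 0.5987 -0.0942  0.1008]
[275 205  21  22 391] [284.9 215.6] off 0.0111 [0.5804 0.0755 0.1061] [0.581  0.0758 0.1   ]
[304 204  31  18 470] [319.1 212.3] off 0.0105 [ 5.868e-01 -5.000e-04  1.055e-01] [ 0.5875 -0.0007  0.0995]
[245 209  22  21 370] [255.8 218.8] off 0.0109 [0.5742 0.14   0.1061] [0.5748 0.1408 0.1001]
[259 229  53  17 647] [285.4 236.7] off 0.0009 [0.5352 0.0762 0.0781] [0.5356 0.0766 0.0718]
scene face hsv [105  44 235]
[ 306  151   53  125 2971]
face [0.5755 0.0167 0.0864] [-0.529 -0.05   0.847] 0.0009931058193832297 slope 32.120304503479026 yaw 5.433789105855529
[316 158  14  27 287] [322.2 171. ] off 0.0046 [ 0.5961 -0.0833  0.1075] [ 0.5964 -0.0903  0.1008]
[318 187  15  28 342] [324.6 200.8] off 0.0107 [0.5864 0.0082 0.1069] [0.5867 0.002  0.1002]
[317 217  21  23 372] [326.5 227.9] off 0.0107 [0.579  0.0833 0.1068] [0.5792 0.0778 0.1001]
[340 216  18  48 584] [348.4 239.8] off 0.0009 [0.5333 0.0898 0.0785] [0.5331 0.0843 0.0716]
[317 243  23  23 385] [328.4 253.8] off 0.0108 [0.5725 0.1485 0.1066] [0.5727 0.1435 0.0999]
lid [0.7327 0.1324 0.2333] [0.585  0.0582 0.8089] 0.0008
lid2 [ 0.7439 -0.079   0.24  ] [0.5853 0.0575 0.8088] 0.0008
bottle [0.469 0.261 0.152]
beaker [0.617 0.29  0.069]
tip [ 0.531 -0.275  0.056]
```

```bash
cat >go.py <<'E'
import numpy as np,sys
from scipy.spatial.transform import Rotation as R
from cell import ctrl
yaw=np.radians(5.6)
C=R.from_euler('z',yaw).as_matrix()                 # centrifuge axes
O=np.array([.592,.011,.0955])                        # keypad origin
F=C@R.from_euler('y',-32,degrees=True).as_matrix()   # keypad axes
hinge=O+C@np.array([.190,0,.067])
def lid(th,d=.160,h=.036,y=0): return hinge+C@np.array([-d*np.cos(th)+h*np.sin(th),y,d*np.sin(th)+h*np.cos(th)])
down=C@np.diag([-1,1,-1.]); key=F@np.diag([-1,1,-1.])
def rel(p,M):
    s=ctrl.read_state(); A=R.from_quat(s["tcp_rot"]).as_matrix()
    print("t",round(s["time"],2),"tcp",np.round(s["eef_pos"],4),"F",np.round(s["wrist_force"],1),"grip",round(s["grip_width"],3))
    print(" kp-frame tcp mm",((s["eef_pos"]-O)@F*1000).round(1),"F kp",(np.array(s["wrist_force"])@F).round(1))
    print(" shift now-axes",((p-s["eef_pos"])@A*1000).round(1),"after-turn axes",((p-s["eef_pos"])@M*1000).round(1),"turn deg",np.degrees(R.from_matrix(A.T@M).as_rotvec()).round(2))
def kp(x,y,z): return O+F@np.array([x,y,z])/1000
E
python3 -m pendant '[[0,0,-30,0,0,0],[0,0,-30,0,0,-9.35],[0,0,-30,0,0,-9.35],[0,0,-20,0,0,0],[-40,-40,0,0,0,0],[-40,-40,0,0,0,0],[-40,-40,0,0,0,0],[-40,-40,0,0,0,0],[-40,-40,0,0,0,0],[-40,-40,0,0,0,0]]' 0
python3 - <<'E'
from go import *
print(hinge,[lid(t).round(3) for t in (.628,.5,.35,.2,.1,0)])
rel(lid(.628)+[0,0,.03],down)
E
```

```text
time: 1.35
eef_pos: [0.3933, 0.3435, 0.3484]
tcp_rot: [-0.049, 0.999, -0.0, -0.0]
wrist_force: [1.0, 0.2, -0.0]
grip_width: 0.0007
gripper_force: 0.0
[0.78109321 0.02954075 0.1625    ] [array([0.673, 0.019, 0.286]), array([0.659, 0.018, 0.271]), array([0.644, 0.016, 0.251]), array([0.632, 0.015, 0.23 ]), array([0.626, 0.014, 0.214]), array([0.622, 0.014, 0.198])]
t 1.35 tcp [0.3933 0.3435 0.3484] F [ 1.   0.2 -0. ] grip 0.001
 kp-frame tcp mm [ -6.1 350.3 302.1] F kp [ 0.8  0.1 -0.6]
 shift now-axes [-246.7 -350.5   32.7] after-turn axes [-247.  -350.3   32.8] turn deg [-0.   -0.02  0.05]
```

```bash
python3 -m pendant '[[-27,-39,0,0,0,0],[-27,-39,0,0,0,0],[-27,-39,0,0,0,0],[-27,-39,0,0,0,0],[-27,-39,0,0,0,0],[-27,-39,0,0,0,0],[-27,-39,0,0,0,0],[-27,-39,0,0,0,0],[-27,-39,5,0,0,0],[-4,0,18,0,0,0]]'
python3 - <<'E'
from go import *
rel(lid(.628),down)
E
```

```text
time: 2.6
eef_pos: [0.6742, 0.0168, 0.325]
tcp_rot: [-0.047, 0.999, -0.0, 0.0]
wrist_force: [-0.3, 0.6, 0.5]
grip_width: 0.0003
gripper_force: 0.0
t 2.6 tcp [0.6742 0.0168 0.325 ] F [-0.3  0.6  0.5] grip 0.0
 kp-frame tcp mm [191.4  -2.2 151. ] F kp [0.1 0.7 0.6]
 shift now-axes [ 0.7  2.2 39.3] after-turn axes [ 0.7  2.2 39.3] turn deg [-0.04  0.03 -0.17]
```

```bash
python3 -m pendant '[[0,2,20,0,0,0],[0,0,19,0,0,0],[7,0,7.5,0,0,0],[7,0,7.5,0,0,0],[7.5,0,10,0,0,0],[7.5,0,10,0,0,0],[6,0,10,0,0,0],[6,0,11,0,0,0],[3,0,8,0,0,0],[3,0,8,0,0,0]]'
python3 - <<'E'
from go import *
rel(lid(0),down)
E
```

```text
time: 3.85
eef_pos: [0.6252, 0.0171, 0.2141]
tcp_rot: [-0.049, 0.999, -0.0, -0.0]
wrist_force: [0.2, 0.4, 1.9]
grip_width: 0.0003
gripper_force: 1.1
t 3.85 tcp [0.6252 0.0171 0.2141] F [0.2 0.4 1.9] grip 0.0
 kp-frame tcp mm [91.4  2.8 82.7] F kp [1.2 0.4 1.5]
 shift now-axes [ 3.6 -2.8 15.6] after-turn axes [ 3.7 -2.8 15.6] turn deg [-0.01 -0.05  0.04]
```

```bash
python3 -m pendant '[[2,0,5,0,0,0],[1,0,4,0,0,0],[1,0,3,0,0,0],[0,0,2,0,0,0],[0,0,1,0,0,0],[0,0,1,0,0,0],[0,0,0,0,0,0],[0,0,0,0,0,0],[0,0,0,0,0,0],[0,0,0,0,0,0]]'
```

```text
time: 5.1
eef_pos: [0.6217, 0.017, 0.1986]
tcp_rot: [-0.049, 0.999, 0.0, 0.0]
wrist_force: [0.2, -0.2, 0.3]
grip_width: 0.0005
gripper_force: 0.0
```

```bash
python3 -m pendant '[[0,0,1,0,0,0],[0,0,0,0,0,0],[0,0,1,0,0,0],[0,0,0,0,0,0],[0,0,1,0,0,0],[0,0,0,0,0,0],[0,0,0,0,0,0],[0,0,0,0,0,0],[0,0,0,0,0,0],[0,0,0,0,0,0]]'
```

```text
time: 6.35
eef_pos: [0.6217, 0.0169, 0.1974]
tcp_rot: [-0.049, 0.999, -0.0, 0.0]
wrist_force: [-6.5, 0.5, 11.2]
grip_width: 0.0005
gripper_force: 5.0
```

```bash
python3 -m pendant '[[0,0,1,0,0,0],[0,0,1,0,0,0],[0,0,0,0,0,0],[0,0,0,0,0,0],[0,0,0,0,0,0],[0,0,0,0,0,0],[0,0,0,0,0,0],[0,0,0,0,0,0],[0,0,0,0,0,0],[0,0,0,0,0,0]]'
python3 -m pendant '[[0,0,-5,0,0,0],[0,0,-15,0,0,0],[0,0,-20,0,0,0],[10,0,-20,0,0,0],[25,0,-10,0,0,0],[30,0,0,0,0,0],[30,0,0,0,0,0],[30,0,0,0,0,0],[30,0,0,0,0,0],[30,0,0,0,0,0]]'
python3 - <<'E'
from go import *
from cell import imaging
import cv2
for n in ("top","scene"):
    c=imaging.capture(n);cv2.imwrite(f"pics/{n}1.png",c["color"][...,::-1]);np.savez(n+"1.npz",**c)
rel(kp(-3,-12,40),key)
E
```

```text
time: 7.6
eef_pos: [0.6218, 0.0169, 0.1973]
tcp_rot: [-0.049, 0.999, -0.0, 0.001]
wrist_force: [-11.3, 1.1, 20.0]
grip_width: 0.0006
gripper_force: 10.0
time: 8.85
eef_pos: [0.4371, -0.0014, 0.265]
tcp_rot: [-0.049, 0.999, -0.0, 0.001]
wrist_force: [-0.4, -0.3, -0.1]
grip_width: 0.0003
gripper_force: 0.0
t 8.95 tcp [ 0.4363 -0.0013  0.2648] F [ 1.4 -0.3 -0.5] grip 0.001
 kp-frame tcp mm [-42.7   3.  226.4] F kp [ 0.9 -0.4 -1.2]
 shift now-axes [-132.3  -14.9  137.2] after-turn axes [-39.7 -15.  186.4] turn deg [-3.000e-02 -3.194e+01  3.000e-02]
```

View pics/scene1.png

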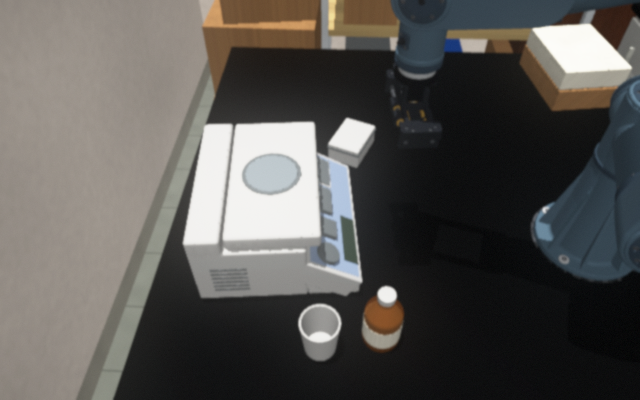

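The lid is shut: its slab lies flat at (270,185), and it held solid under 20 N. Next I tilt square to the keypad.

```bash
python3 -m pendant '[[0,0,0,0,-8,0],[0,0,0,0,-8,0],[0,0,0,0,-8,0],[0,0,0,0,-8,0],[-13,-5,20,0,0,0],[-13,-5,30,0,0,0],[-13.5,-5,40,0,0,0],[0,0,40,0,0,0],[0,0,30,0,0,0],[0,0,0,0,0,0]]'
python3 - <<'E'
from go import *
from cell import imaging
import cv2
rel(kp(-3,-12,12),key)
c=imaging.capture("top");cv2.imwrite("pics/top2.png",cv2.resize(c["color"][150:280,180:440,::-1],None,fx=3,fy=3))
E
```

```text
time: 10.2
eef_pos: [0.5569, -0.0041, 0.1472]
tcp_rot: [-0.047, 0.961, 0.015, 0.274]
wrist_force: [-1.2, 0.4, 1.4]
grip_width: 0.0005
gripper_force: 0.0
t 10.2 tcp [ 0.5569 -0.0041  0.1472] F [-1.2  0.4  1.4] grip 0.0
 kp-frame tcp mm [ -3.4 -11.6  63.1] F kp [-0.2  0.5  1.8]
 shift now-axes [-0.6 -0.5 51.1] after-turn axes [-0.4 -0.4 51.1] turn deg [ 0.14 -0.2   0.01]
```

View pics/top2.png

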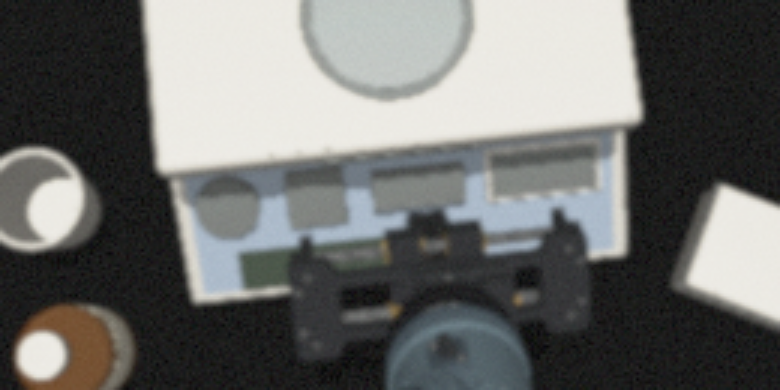

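The fingers are over the bar key, at crop (430,220), with the gripper body clear of the lid.

```bash
python3 -m pendant '[[0,0,25,0,0,0],[0,0,18,0,0,0],[0,0,4,0,0,0],[0,0,2,0,0,0],[0,0,2,0,0,0],[0,0,2,0,0,0],[0,0,2,0,0,0],[0,0,2,0,0,0],[0,0,0,0,0,0],[0,0,0,0,0,0]]'
python3 - <<'E'
from go import *
rel(kp(-3,-12,12),key)
E
```

```text
time: 11.5
eef_pos: [0.5871, -0.0017, 0.1009]
tcp_rot: [-0.047, 0.96, 0.013, 0.276]
wrist_force: [0.0, 0.2, 4.3]
grip_width: 0.0004
gripper_force: 1.7
t 11.5 tcp [ 0.5871 -0.0017  0.1009] F [0.  0.2 4.3] grip 0.0
 kp-frame tcp mm [ -2.3 -12.1   7.8] F kp [2.3 0.2 3.6]
 shift now-axes [ 0.7  0.2 -4.2] after-turn axes [ 0.7  0.1 -4.2] turn deg [0.01 0.03 0.04]
```

```bash
python3 -m pendant '[[0,0,1.5,0,0,0],[0,0,1.5,0,0,0],[0,0,1.5,0,0,0],[0,0,1,0,0,0],[0,0,0,0,0,0],[0,0,0,0,0,0],[0,0,0,0,0,0],[0,0,0,0,0,0],[0,0,0,0,0,0],[0,0,0,0,0,0]]'
python3 - <<'E'
from go import *
rel(kp(-3,-12,12),key)
E
```

```text
time: 12.75
eef_pos: [0.5891, -0.0014, 0.0982]
tcp_rot: [-0.048, 0.96, 0.013, 0.276]
wrist_force: [-42.6, -4.9, 47.1]
grip_width: 0.0004
gripper_force: 31.2
t 12.75 tcp [ 0.5891 -0.0014  0.0982] F [-42.6  -4.9  47.1] grip 0.0
 kp-frame tcp mm [ -2.  -12.1   4.4] F kp [-11.4  -0.7  62.6]
 shift now-axes [ 1.   0.1 -7.6] after-turn axes [ 1.   0.1 -7.6] turn deg [0.03 0.07 0.15]
```

The bar key bottomed out at a TCP height of about 4.4 mm in my frame. That contact stiffness is about 28 N/mm, so I'll go gentler on the rest.

```bash
python3 -m pendant '[[0,0,-4,0,0,0],[0,0,-6,0,0,0],[0,0,-20,0,0,0],[0,0,-30,0,0,0],[0,27,-10,0,0,0],[0,27,0,0,0,0],[0,27,0,0,0,0],[0,27,0,0,0,0],[-1,27,0,0,0,0],[0,0,0,0,0,0]]'
python3 - <<'E'
from go import *
from meas import *
from cell import imaging
rel(kp(-1,123,20),key)
for n in("scene","top"):
    c=load(n);P=cloud(c);h=cv2.cvtColor(c["color"],cv2.COLOR_RGB2HSV).astype(int)
    m=(h[...,0]<16)&(h[...,1]>120)&(P[...,2]>.02)&(P[...,2]<.16)&(P[...,0]>.3)&(P[...,1]<.5)&(P[...,1]>.1)
    Q=P[m]; f=least_squares(lambda c:np.hypot(Q[:,0]-c[0],Q[:,1]-c[1])-.036,[.46,.26],loss='soft_l1',f_scale=.002).x
    print(n,len(Q),Q.min(0).round(3),Q.max(0).round(3),f.round(4), "low pts", np.sort(Q[Q[:,2]<.1][:,1])[:3] if (Q[:,2]<.1).any() else 0)
E
```

```text
time: 14.0
eef_pos: [0.5393, 0.131, 0.1549]
tcp_rot: [-0.049, 0.96, 0.014, 0.274]
wrist_force: [0.6, 0.1, -0.6]
grip_width: 0.0004
gripper_force: 0.0
t 14.0 tcp [0.5393 0.131  0.1549] F [ 0.6  0.1 -0.6] grip 0.0
 kp-frame tcp mm [ -3.1 124.5  71.9] F kp [ 0.2 -0.  -0.8]
 shift now-axes [-2.2 -1.7 51.9] after-turn axes [-2.1 -1.5 51.9] turn deg [ 0.12 -0.12  0.2 ]
scene 997 [0.433 0.234 0.077] [0.502 0.3   0.13 ] [0.4654 0.2531] low pts [0.23428225 0.23669445 0.23764276]
top 517 [0.436 0.228 0.087] [0.503 0.292 0.126] [0.4682 0.2742] low pts [0.22845413 0.22859295 0.22864459]
```

```bash
python3 -m pendant '[[-2,-1.5,25,0,0,0],[0,0,22,0,0,0],[0,0,8,0,0,0],[0,0,4,0,0,0],[0,0,2,0,0,0],[0,0,2,0,0,0],[0,0,2,0,0,0],[0,0,1,0,0,0],[0,0,0,0,0,0],[0,0,0,0,0,0]]'
python3 - <<'E'
from go import *
rel(kp(-1,123,20),key)
E
```

```text
time: 15.25
eef_pos: [0.5772, 0.1315, 0.1012]
tcp_rot: [-0.047, 0.96, 0.013, 0.276]
wrist_force: [-1.8, -1.9, 3.4]
grip_width: 0.0001
gripper_force: 2.1
t 15.25 tcp [0.5772 0.1315 0.1012] F [-1.8 -1.9  3.4] grip 0.0
 kp-frame tcp mm [  0.5 121.3   6.4] F kp [ 0.1 -1.7  3.9]
 shift now-axes [  1.5   1.7 -13.6] after-turn axes [  1.5   1.7 -13.6] turn deg [0.01 0.03 0.04]
```

```bash
python3 -m pendant '[[0,0,1,0,0,0],[0,0,1,0,0,0],[0,0,0.7,0,0,0],[0,0,0.5,0,0,0],[0,0,0,0,0,0],[0,0,0,0,0,0],[0,0,0,0,0,0],[0,0,0,0,0,0],[0,0,0,0,0,0],[0,0,0,0,0,0]]'
python3 - <<'E'
from go import *
rel(kp(-1,123,20),key)
E
```

```text
time: 16.5
eef_pos: [0.5783, 0.1316, 0.0998]
tcp_rot: [-0.048, 0.96, 0.013, 0.276]
wrist_force: [-27.9, -10.2, 31.5]
grip_width: 0.0003
gripper_force: 21.2
t 16.5 tcp [0.5783 0.1316 0.0998] F [-27.9 -10.2  31.5] grip 0.0
 kp-frame tcp mm [  0.7 121.4   4.6] F kp [-7.7 -7.4 41.9]
 shift now-axes [  1.7   1.6 -15.4] after-turn axes [  1.7   1.6 -15.4] turn deg [0.02 0.03 0.09]
```

```bash
python3 -m pendant '[[0,0,-3,0,0,0],[0,0,-6,0,0,0],[0,0,-25,0,0,0],[0,-30,-10,0,0,0],[0,-33,0,0,0,0],[0,-33,0,0,0,0],[0,-33,0,0,0,0],[0,-33,0,0,0,0],[0,-33,0,0,0,0],[0,-33,0,0,0,0]]'
python3 - <<'E'
from go import *
rel(kp(-1,-107,12),key)
E
```

```text
time: 17.75
eef_pos: [0.5779, -0.0981, 0.1354]
tcp_rot: [-0.047, 0.96, 0.014, 0.275]
wrist_force: [0.4, -0.2, -0.4]
grip_width: 0.0004
gripper_force: 0.0
t 17.75 tcp [ 0.5779 -0.0981  0.1354] F [ 0.4 -0.2 -0.4] grip 0.0
 kp-frame tcp mm [   0.2 -107.2   46.9] F kp [ 0.1 -0.2 -0.5]
 shift now-axes [ 1.2  0.2 34.9] after-turn axes [ 1.2  0.2 34.9] turn deg [ 0.06 -0.    0.04]
```

```bash
python3 -m pendant '[[1,0,15,0,0,0],[0,0,12,0,0,0],[0,0,7,0,0,0],[0,0,3,0,0,0],[0,0,0.5,0,0,0],[0,0,0.5,0,0,0],[0,0,0.5,0,0,0],[0,0,0.5,0,0,0],[0,0,0,0,0,0],[0,0,0,0,0,0]]'
python3 - <<'E'
from go import *
rel(kp(-1,-107,12),key)
E
```

```text
time: 19.0
eef_pos: [0.5977, -0.0955, 0.102]
tcp_rot: [-0.047, 0.96, 0.014, 0.275]
wrist_force: [-0.3, -0.5, 0.4]
grip_width: 0.0003
gripper_force: 0.0
t 19.0 tcp [ 0.5977 -0.0955  0.102 ] F [-0.3 -0.5  0.4] grip 0.0
 kp-frame tcp mm [  -0.6 -106.6    8. ] F kp [-0.1 -0.4  0.6]
 shift now-axes [ 0.4 -0.4 -4. ] after-turn axes [ 0.4 -0.4 -4. ] turn deg [0.02 0.   0.04]
```

```bash
python3 -m pendant '[[0,0,0.4,0,0,0],[0,0,0.4,0,0,0],[0,0,0.4,0,0,0],[0,0,0.4,0,0,0],[0,0,0,0,0,0],[0,0,0,0,0,0],[0,0,0,0,0,0],[0,0,0,0,0,0],[0,0,0,0,0,0],[0,0,0,0,0,0]]'
python3 - <<'E'
from go import *
rel(kp(-1,-107,12),key)
E
```

```text
time: 20.25
eef_pos: [0.5985, -0.0954, 0.1006]
tcp_rot: [-0.047, 0.96, 0.014, 0.275]
wrist_force: [-0.1, 1.2, 0.0]
grip_width: 0.0002
gripper_force: 0.0
t 20.25 tcp [ 0.5985 -0.0954  0.1006] F [-0.1  1.2  0. ] grip 0.0
 kp-frame tcp mm [  -0.6 -106.5    6.4] F kp [ 0.   1.2 -0. ]
 shift now-axes [ 0.4 -0.5 -5.6] after-turn axes [ 0.4 -0.5 -5.6] turn deg [ 0.03 -0.    0.04]
```

```bash
python3 -m pendant '[[0,0,0.4,0,0,0],[0,0,0.4,0,0,0],[0,0,0.4,0,0,0],[0,0,0.4,0,0,0],[0,0,0,0,0,0],[0,0,0,0,0,0],[0,0,0,0,0,0],[0,0,0,0,0,0],[0,0,0,0,0,0],[0,0,0,0,0,0]]'
python3 - <<'E'
from go import *
rel(kp(-1,-107,12),key)
E
```

```text
time: 21.5
eef_pos: [0.5994, -0.0953, 0.0992]
tcp_rot: [-0.047, 0.96, 0.014, 0.275]
wrist_force: [-0.5, 0.3, 1.3]
grip_width: 0.0005
gripper_force: 0.8
t 21.5 tcp [ 0.5994 -0.0953  0.0992] F [-0.5  0.3  1.3] grip 0.001
 kp-frame tcp mm [  -0.6 -106.5    4.8] F kp [0.3 0.4 1.4]
 shift now-axes [ 0.4 -0.5 -7.2] after-turn axes [ 0.4 -0.5 -7.2] turn deg [0.03 0.   0.04]
```

```bash
python3 -m pendant '[[0,0,0.4,0,0,0],[0,0,0.4,0,0,0],[0,0,0.4,0,0,0],[0,0,0.4,0,0,0],[0,0,0,0,0,0],[0,0,0,0,0,0],[0,0,0,0,0,0],[0,0,0,0,0,0],[0,0,0,0,0,0],[0,0,0,0,0,0]]'
python3 - <<'E'
from go import *
rel(kp(-1,-107,12),key)
E
```

```text
time: 22.75
eef_pos: [0.6001, -0.0952, 0.0981]
tcp_rot: [-0.048, 0.96, 0.014, 0.275]
wrist_force: [-6.5, 0.6, 7.1]
grip_width: 0.0005
gripper_force: 4.8
t 22.75 tcp [ 0.6001 -0.0952  0.0981] F [-6.5  0.6  7.1] grip 0.001
 kp-frame tcp mm [  -0.6 -106.5    3.4] F kp [-1.7  1.3  9.4]
 shift now-axes [ 0.4 -0.5 -8.6] after-turn axes [ 0.4 -0.5 -8.6] turn deg [0.03 0.   0.06]
```

```bash
python3 -m pendant '[[0,0,0.4,0,0,0],[0,0,0.3,0,0,0],[0,0,0.25,0,0,0],[0,0,0,0,0,0],[0,0,0,0,0,0],[0,0,0,0,0,0],[0,0,0,0,0,0],[0,0,0,0,0,0],[0,0,0,0,0,0],[0,0,0,0,0,0]]'
python3 - <<'E'
from go import *
rel(kp(-1,-107,12),key)
E
```

```text
time: 24.0
eef_pos: [0.6005, -0.0952, 0.0975]
tcp_rot: [-0.048, 0.96, 0.014, 0.275]
wrist_force: [-11.7, 0.2, 11.0]
grip_width: 0.0003
gripper_force: 7.9
t 24.0 tcp [ 0.6005 -0.0952  0.0975] F [-11.7   0.2  11. ] grip 0.0
 kp-frame tcp mm [  -0.6 -106.5    2.7] F kp [-4.   1.3 15.5]
 shift now-axes [ 0.4 -0.5 -9.3] after-turn axes [ 0.4 -0.5 -9.3] turn deg [0.03 0.   0.06]
```

```bash
python3 -m pendant '[[0,0,0,0,0,0],[0,0,0,0,0,0],[0,0,0,0,0,0],[0,0,0,0,0,0],[0,0,-2,0,0,0],[0,0,-5,0,0,0],[0,0,-20,0,0,0],[0,0,-30,0,0,0],[0,0,-35,0,0,0],[0,0,-30,0,0,0]]'
python3 -m pendant '[[0,0,0,0,0,0],[0,0,0,0,0,0],[0,0,0,0,0,0],[0,0,0,0,0,0],[0,0,0,0,0,0],[0,0,0,0,0,0],[0,0,0,0,0,0],[0,0,0,0,0,0],[0,0,0,0,0,0],[0,0,0,0,0,0]]'
python3 - <<'E'
from cell import imaging
import cv2
c=imaging.capture("scene");cv2.imwrite("pics/scene3.png",c["color"][...,::-1])
E
```

```text
time: 25.25
eef_pos: [0.5358, -0.1016, 0.2016]
tcp_rot: [-0.047, 0.96, 0.013, 0.275]
wrist_force: [0.8, -0.1, 0.4]
grip_width: 0.0005
gripper_force: 0.0
time: 26.5
eef_pos: [0.5364, -0.1016, 0.2006]
tcp_rot: [-0.047, 0.96, 0.014, 0.275]
wrist_force: [0.9, 0.1, -0.2]
grip_width: 0.0005
gripper_force: 0.0
```

View pics/scene3.png

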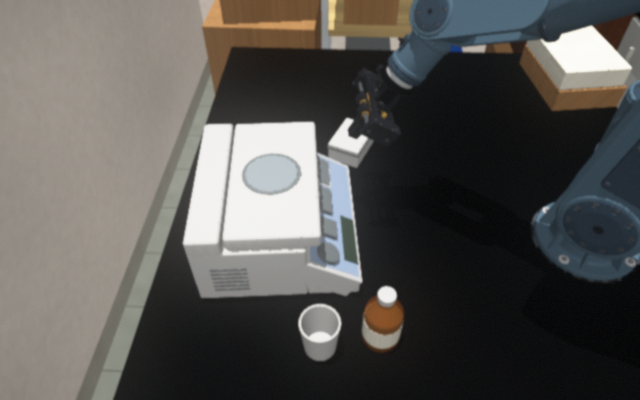

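The lid is still shut at (270,185), the bottle (383,320), beaker (320,330) and tip box (350,143) haven't moved, and the gripper is clear.

```bash
python3 -c "from cell import order; print(order.hand_in())"
```

```text
the job is handed in; nothing more can be done
None
```

I closed the lid fully, pressed and released the bar key and then the round key, held the membrane key at about 15 N for over a second and let go, and handed the job in at about 26.5 s; the square key was not pressed, and the bottle, beaker and tip box did not move.

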